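# Empty and cover the etching bath

## Robot

A 6-joint arm with a two-finger parallel gripper is mounted at the origin on the work surface. World frame = base frame: x ahead of the robot, y to its left, z up, the work surface at z = 0. Lengths are in mm, angles in rad, forces in N, time in s.
With the tool pointing down it reaches from about 400 to 925 mm from the base axis. Payload 12.5 kg.
Tool frame: the origin (TCP) lies between the finger pads; the fingertips stand 11 mm ahead of it and the grasp point (between the pads) lies 8 mm behind it (env.tip_extent is the distance from the TCP to the fingertips, in mm); x points along the fingers, z is the direction in which the jaws open and shut, and the axes are right-handed (so a half turn about x gives the same grasp; the last joint's range is limited). The gripper opens to 95 mm and grips with 3 to 60 N. Pads are 20 mm wide; open, the fingers measure 119 mm over their backs; the gripper's body (75 mm by 180 mm) begins 59 mm behind the grasp point.
Start: joints at [1.113, 0.491, 1.559, -0, 1.092, -0.106], TCP at [215.351, 586.745, 225.661] pointing down, gripper open.
Joint ranges: [-3.1, 3.1], [-0.84, 2.19], [0.05, 2.79], [-1.13, 4.28], [0.06, 2.93], [-2.69, 2.69]. Speed limits (rad/s): [2.22, 2.22, 2.79, 3.14, 3.14, 3.14].

## Interface

Orientations are given as [roll, pitch, yaw] about the fixed x, y, z axes, in that order (R = Rz(yaw) Ry(pitch) Rx(roll)).
In Python, from cell import status, imaging, env gives the robot as it stands. The module is installed in compiled form; this text tells all that it offers.
- The arm moves only by the tool apply_moves, never from a script. Its argument "increments" is a list of rows, each a list of 5 numbers: the closure, from 0 (fully open) to 1 (shut), then the shift along the tool's x, y, z in mm, then the turn about the tool's x in degrees. A call has 1 to 10 rows; each row shifts and turns the commanded pose from where the row before left it, along the tool's axes as they then stand; what a row does not reach is not made up. A row lasts 1/10 s, in which the tool goes at most 50 mm and 8.59 degrees, less where a joint would pass 70% of its speed; a pose out of reach is approached as far as the arm can. A call with a gripper value outside its range is refused whole. The fingers move at their own pace and stop on an object; the grip force is fixed at half the most. Time passes only in rows, so rows that do not move let the fingers close. It gives the time, the measured TCP pose, the force and the opening at its end, in the units of the state.
- status.state(): the state, without advancing time (a new reading comes with each control period).
- imaging.read_camera(name): name is "side" or "top" or "wrist"; returns a dict with "pixels" (400x640x3 uint8, red, green, blue), "fovy" (degrees; the focal length in pixels is half the picture's height over the tangent of half this angle, whatever the lens; pixels are square), "cx", "cy" (the principal point, pixels), "distortion" ([k1, k2, p1, p2, k3] as OpenCV has them; the pictures are not rectified), "R" (3x3) and "t" (3): a world point X has camera coordinates R X + t. Camera axes: x right, y down, z forward; pixel columns grow to the right and rows downward; lengths in mm; the calibration is good to about 2 mm. A picture is of the moment at which its call begins. There is no depth.
- env.job_done(): hands the job in, once; it reports no verdict.
The state is a dict: "t": time; "joints": joint angles; "qvel": joint speeds; "tau": joint torques, N m; "eef_pos": TCP position; "tcp_rot": TCP orientation; "ft_force": force on the tool from outside, world axes, zero at the start; "moment": the same for the moment, N m; "opening": opening from 0.0 (shut) to 1.0 (fully open).
Only numpy, scipy, OpenCV 4.12 (cv2) and the standard library are available. Lean on these libraries where they do the work, as an engineer would, in place of code of your own. Each camera call takes 0.05 s, during which the arm holds its last target. There are 200 camera calls.

## Task

First take every plate hanger out of the etching bath and hang it astride the bar of the drip rail. Then cover the bath with the two tongued boards side by side: angle each board's tongue under the lip of the bath's near rim and lower its far end until the board lies flat inside the stop on the far rim. Do not tip a hanger over or disturb the other things on the bench.

Things in the scene. Friction and masses are not known exactly. Their poses are not given: they have to be found in the camera images.
- hanger1_grip (a point): Centre of the black grip block (40 long in x, 14 thick in y, 40 high) on top of a plate hanger: two parallel copper plates (60 x 78 x 4) 36 mm apart inside, on an inverted-V saddle open at both ends. 130 high, 44 across, under 0.4 kg. Stands in the bath on the plates' lower edges, 110 below the point; saddle top 20 below it. x: the way the bar must run; z up. None if absent.
- hanger2_grip (a point): A hanger like hanger1 (same point and axes; None if absent). The saddle's inner V, sides 35 degrees from level, peaks 23 below the point; hung, the point is about 30 above the bar's axis.
- hanger3_grip (a point): A third hanger like hanger1 (same point and axes). None if absent.
- board1_pull (a point): Centre of the wooden pull (16 thick in x, 60 long in y, 40 high) on a plywood cover board 190 long (x), 104 wide, 14 thick, under 0.4 kg, flat on the grey blotter. Underside 34 and top face 20 below the point. The -x end is an 18 mm tongue: lower 8 mm of the thickness only, full width. Tongue tip 102 from the point to -x, other end 88 to +x. z: upper side.
- board2_pull (a point): Pull centre of the second board, like board1 (same point and axes). A board cannot go into the bath flat: tip its +x end up 10 to 15 degrees, tongue under the lip, then lower it.
- left_bay (a point): Left half (+y) of the bath's mouth: middle of a seated board's underside, level with the two ledges (60 above the table). x runs from grooved near rim to far rim, z up. The near ledge is x = -97.5 (groove back) to -75; far ledge 75 to 97.5, then a stop 8 high. Bay 114 wide between a side rim and a far middle stub, both 8 high. Seated pull centre: x = 7 (+-2.5), y = 0 (+-5), z = 34.
- right_bay (a point): Right half (-y) of the bath's mouth, like left_bay (same axes and sizes; the side rim is on its -y side).
- lip_edge (a point): Middle of the lip's lower edge on the bath's near rim; axes as left_bay. The lip runs the whole width, overhangs the near ledge by 12.5 mm (from the groove's back, at x = -12.5 here) and is 5 thick; its underside is 14 above the ledge. A seated board has about 10 mm of tongue under it.
- rail_mid (a point): Middle of the axis of the drip rail's fixed level bar: 12 mm in diameter, 125 above the table, between two posts (30 across, 135 high) over a white drip tray 12 high, 90 wide. x along the bar, z up; posts' inner faces 120 to either side. Three hangers fit side by side at about 70 mm spacing (x = -70, 0, 70).
- ink_tin: Loose bystander: round steel tin, 72 mm diameter, 50 high; origin under its centre.
- small_jar: Loose bystander: small amber jar, 48 mm diameter, 60 high; origin under its centre.
- scraper: Loose bystander: scraper with wooden handle, lying flat, about 200 long; origin under its middle.
- ink_knife: Loose bystander: ink knife lying flat, about 250 long; origin under its middle.
Mind the look-alikes: they are no part of the job. What is shaped like the part that bears hanger3_grip but pink is not meant.

How it is judged:
By the outcome, as a careful person would: the job done as asked, in the order asked, and still so for the second after the job is handed in, with the robot touching nothing.
Of hanger1, hanger2, hanger3 only 2 to 3 are there at a start; the rules pass over those that are not, and their reading is None.
At some moment in a run one of board1, board2 may be knocked a few centimetres aside while the robot is not near it.
It also fails if it takes over 210 s, if anything falls off the work surface, if the arm or the gripper's body presses on something with over 40 N, if the wrist force passes 120 N, or if a joint passes its speed limit or range.

## Working session

There is one attempt and no reset: what is moved stays moved. The work goes in short steps, Python scripts to look and compute and a tool call to move; the robot and the scene stay as the last step left them, time stands still between calls to the robot, and variables do not carry over. Pictures are saved under pics/ and viewed, about 12 in all and at most 16, crops included, and the job is handed in when it is done.

Besides the shell and the picture viewer there is one more tool, called as name([rows], argument=value, ...), one row to a line, values as JSON. apply_moves: Moves the arm, as the interface text tells. Its arguments: {"type":"object","properties":{"increments":{"type":"array"}},"required":["increments"]}

```bash
mkdir -p pics
cat > h.py <<'E'
import numpy as np, cv2
from cell import status, imaging, env
def cam(n,save=None):
    c=imaging.read_camera(n); c['img']=np.ascontiguousarray(c['pixels'][:,:,::-1])
    f=200/np.tan(np.radians(c['fovy'])/2); c['K']=np.array([[f,0,c['cx']],[0,f,c['cy']],[0,0,1.]])
    c['R']=np.array(c['R']);c['t']=np.array(c['t']);c['d']=np.array(c['distortion'],float)
    if save: cv2.imwrite('pics/'+save,c['img'])
    return c
def ray(c,p):
    u=cv2.undistortPoints(np.array([[p]],float),c['K'],c['d'])[0,0]
    return -c['R'].T@c['t'], c['R'].T@np.array([u[0],u[1],1])
def atz(c,p,z):
    o,d=ray(c,p); return (o+d*(z-o[2])/d[2]).round(1)
def proj(c,X):
    return cv2.projectPoints(np.array(X,float).reshape(-1,1,3),cv2.Rodrigues(c['R'])[0],c['t'],c['K'],c['d'])[0][:,0].round(1)
E
python3 - <<'E'
from h import *
import pickle
D={n:cam(n,n+'0.png') for n in('top','side','wrist')}
pickle.dump(D,open('d0.pkl','wb'))
for n in D: print(n,(-D[n]['R'].T@D[n]['t']).round(),D[n]['fovy'],D[n]['R'].round(2).tolist())
s=status.state();print(s)
E
```

```text
top [ 481.   14. 1450.] 42.094730682105734 [[-0.01, -1.0, -0.02], [-1.0, 0.01, -0.05], [0.05, 0.02, -1.0]]
side [ 505. -736.  752.] 52.84024601704624 [[1.0, -0.08, -0.02], [-0.06, -0.64, -0.76], [0.05, 0.76, -0.65]]
wrist [143. 613. 383.] 60.97288627801687 [[0.35, 0.94, -0.0], [0.9, -0.33, 0.28], [0.26, -0.1, -0.96]]
{'t': 0.15, 'joints': array([ 1.11337251e+00,  4.91412852e-01,  1.55931670e+00, -2.88156945e-06,
        1.09169060e+00, -1.05597716e-01]), 'qvel': array([ 3.08738261e-04, -8.17783831e-04, -8.53104885e-04,  1.01882866e-03,
       -1.12129645e-04, -7.07602192e-05]), 'tau': array([ 1.50608841e-03, -6.12900066e+01, -2.58283728e+01,  6.92699058e-02,
        4.72174119e-02, -4.45287174e-05]), 'eef_pos': array([215.28576446, 586.5711636 , 225.19860908]), 'tcp_rot': array([ 3.03908379,  1.56996882, -2.02512997]), 'ft_force': array([0.41737968, 0.77573427, 0.32324318]), 'moment': array([ 0.00218368,  0.04201623, -0.02716282]), 'opening': 1.0034553641637562}
```

View pics/top0.png

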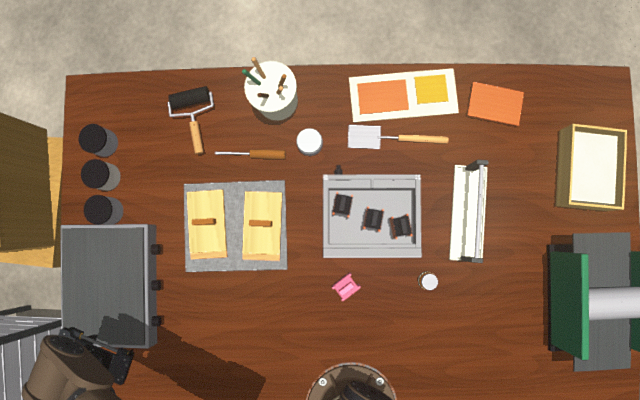

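View pics/side0.png

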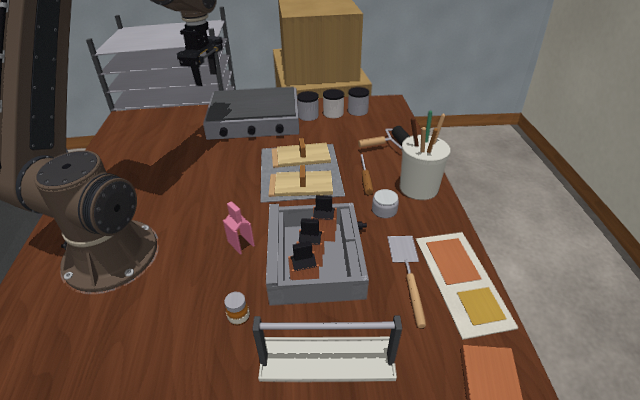

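In the top view there are three dark hangers in the bath at (343,203), (373,217) and (400,225). The pink look-alike is at (346,287), outside the bath. Boards are at (203,222) and (260,223), the rail is at x≈470. I'll check this in one close crop.

Run:
```python
from h import *
import pickle
c=pickle.load(open('d0.pkl','rb'))['top']
im=c['img'][150:275,310:510]
cv2.imwrite('pics/crop1.png',cv2.resize(im,None,fx=4,fy=4,interpolation=cv2.INTER_CUBIC))
im=c['img'][170:280,175:295]
cv2.imwrite('pics/crop2.png',cv2.resize(im,None,fx=5,fy=5,interpolation=cv2.INTER_CUBIC))
```

```text
(no output)
```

View pics/crop1.png

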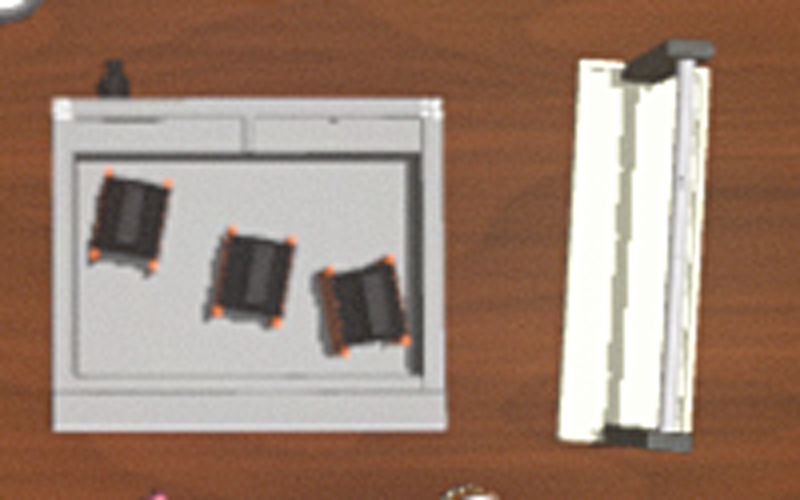

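View pics/crop2.png

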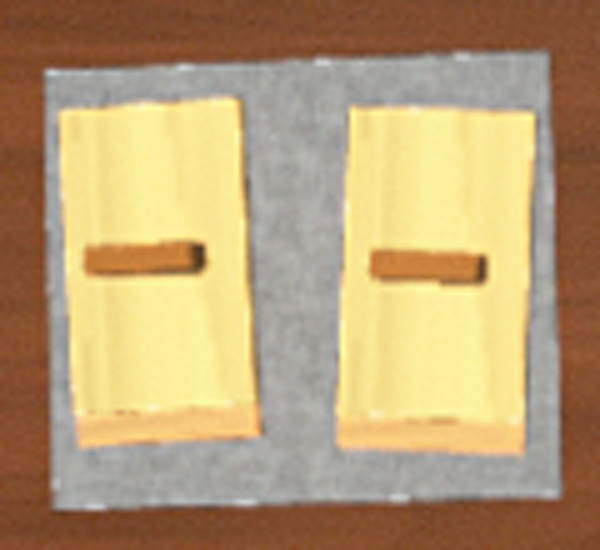

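Left to right the grips lie at crop1 (131,219), (254,276) and (367,306), yawed about -10, -10 and +10°. The bar runs (685,60)–(668,432). The pulls are at crop2 (137,257) and (420,265).

Run:
```python
from h import *
import pickle
c=pickle.load(open('d0.pkl','rb'))['top']
P=lambda u,v,z:atz(c,((u+.5)/4-.5+310,(v+.5)/4-.5+150),z)
Q=lambda u,v,z:atz(c,((u+.5)/5-.5+175,(v+.5)/5-.5+170),z)
for n,k in dict(h1=[(108,173),(168,183),(94,255),(153,266)],h2=[(232,230),(292,240),(217,311),(277,323)],h3=[(330,271),(390,260),(344,352),(405,341)]).items():
    w=np.array([P(*p,86) for p in k]); d=w[0]+w[1]-w[2]-w[3]
    print(n,w.mean(0).round(1),np.degrees(np.arctan2(d[1],d[0])).round(1))
for p in [(132,215),(258,268),(378,292)]: print('blocktop',P(*p,138))
a,b=P(685,60,131),P(668,432,131);print('bar',a,b,(a+b)/2,np.degrees(np.arctan2(*(a-b)[1::-1])))
for n,p,z in [('FL',(52,98),68),('FR',(442,98),68),('NL',(52,430),79),('NR',(446,430),79),('lipL',(75,390),79),('lipR',(425,392),79),('stub',(248,120),68),('stubn',(248,152),60),('stopL',(90,118),68),('stopR',(410,118),68),('ledgeinL',(90,153),60),('sideL',(75,250),68),('sideR',(424,250),68),]: print(n,P(*p,z))
for n,k in dict(b1=[(60,110),(240,98),(76,412),(260,408)],b2=[(350,106),(534,113),(340,415),(526,425)]).items():
    w=np.array([Q(*p,16) for p in k]); d=w[0]+w[1]-w[2]-w[3]
    print(n,w.mean(0).round(1),np.degrees(np.arctan2(d[1],d[0])).round(1))
print(Q(138,257,55),Q(424,265,55))
```

```text
h1 [560.8  18.1  86. ] -10.7
h2 [522.4 -62.6  86. ] -11.2
h3 [ 501.7 -136.3   86. ] 9.2
blocktop [560.4  17.1 138. ]
blocktop [525.8 -62.  138. ]
blocktop [ 509.6 -137.5  138. ]
bar [ 655.9 -339.6  131. ] [ 418.  -322.5  131. ] [ 536.95 -331.05  131.  ] -4.1112892307674
FL [643.7  69.7  68. ]
FR [ 640.2 -191.1   68. ]
NL [422.9  71.8  79. ]
NR [ 419.4 -187.8   79. ]
lipL [449.   56.3  79. ]
lipR [ 444.6 -174.3   79. ]
stub [627.1 -61.   68. ]
stubn [606.4 -61.1  60. ]
stopL [629.9  44.4  68. ]
stopR [ 627.1 -169.3   68. ]
ledgeinL [607.2  44.9  60. ]
sideL [541.8  55.5  68. ]
sideR [ 538.7 -176.9   68. ]
b1 [524.  399.4  16. ] 3.3
b2 [517.7 241.7  16. ] -2.1
[522.7 400.2  55. ] [516.5 242.6  55. ]
```

```bash
cat >> h.py <<'E'
from scipy.spatial.transform import Rotation as Ro
def plan(x,y,z,yaw):
    """turn (deg about tool x, first) then shift along tool axes so that TCP->xyz with jaw axis (tool z) along world y rotated by yaw deg"""
    s=status.state(); R=Ro.from_euler('xyz',s['tcp_rot']).as_matrix(); p=np.array(s['eef_pos'])
    best=None
    for f in(0,180):
        a=np.radians(yaw+90+f); zd=np.array([np.cos(a),np.sin(a),0]); l=R.T@zd
        th=np.degrees(np.arctan2(-l[1],l[2]))
        if best is None or abs(th)<abs(best): best=th
    R2=R@Ro.from_euler('x',best,degrees=True).as_matrix()
    print('t',round(s['t'],2),'tcp',p.round(1),'j6',round(s['joints'][5],2),'open',round(s['opening'],2),'F',np.round(s['ft_force'],1),'TURN',round(best,2),'SHIFT xyz',(R2.T@(np.array([x,y,z])-p)).round(1), 'R2 rows',R2.round(2).tolist())
E
python3 -c "
from h import *
plan(505,-137,250,10)"
```

```text
t 0.15 tcp [215.3 586.6 225.2] j6 -0.11 open 1.0 F [0.4 0.8 0.3] TURN -30.16 SHIFT xyz [ -24.4 -159.7 -762.9] R2 rows [[-0.0, -0.98, -0.17], [-0.0, -0.17, 0.98], [-1.0, 0.0, -0.0]]
```

apply_moves([
  [0.5,-6,0,0,-7.54],
  [0.5,-6,0,0,-7.54],
  [0.5,-6,0,0,-7.54],
  [0.5,-6,0,0,-7.54],
  [0.5,0,-9.4,-44.9,0],
  [0.5,0,-9.4,-44.9,0],
  [0.5,0,-9.4,-44.9,0],
  [0.5,0,-9.4,-44.9,0],
  [0.5,0,-9.4,-44.9,0],
  [0.5,0,-9.4,-44.9,0],
])

```text
t: 1.15
eef_pos: [317.9, 329.5, 249.6]
tcp_rot: [-1.164, 1.571, 0.582]
ft_force: [0.2, 0.5, 0.8]
opening: 0.5
```

apply_moves([
  [0.5,0,-9.4,-44.9,0],
  [0.5,0,-9.4,-44.9,0],
  [0.5,0,-9.4,-44.9,0],
  [0.5,0,-9.4,-44.9,0],
  [0.5,0,-9.4,-44.9,0],
  [0.5,0,-9.4,-44.9,0],
  [0.5,0,-9.4,-44.9,0],
  [0.5,0,-9.4,-44.9,0],
  [0.5,0,-9.4,-44.9,0],
  [0.5,0,-9.4,-44.9,0],
])

```text
t: 2.15
eef_pos: [488.6, -96.6, 249.6]
tcp_rot: [-0.43, 1.571, 1.315]
ft_force: [-0.1, 1.5, -0.8]
opening: 0.501
```

apply_moves([
  [0.5,0,-9.3,-44.9,0],
  [0.5,0,0,0,0],
  [0.5,0,0,0,0],
])

```text
t: 2.45
eef_pos: [505.0, -137.8, 249.0]
tcp_rot: [0.833, 1.57, 2.577]
ft_force: [-0.7, -0.1, 1.2]
opening: 0.501
```

```bash
python3 -c "
from h import *
c=cam('wrist','w1.png');import pickle;pickle.dump(c,open('w1.pkl','wb'))
plan(505,-137,250,10)
print(status.state()['joints'].round(2),proj(c,[[505,-137,118],[505,-137,98],[523,-62,118]]),-c['R'].T@c['t'])"
```

```text
t 2.5 tcp [ 504.8 -136.9  249.3] j6 -2.14 open 0.5 F [-0.3  0.9  0.3] TURN -0.03 SHIFT xyz [-0.7 -0.2 -0.1] R2 rows [[-0.0, -0.98, -0.17], [0.0, -0.17, 0.98], [-1.0, 0.0, 0.0]]
[-0.39  0.32  1.78  0.    1.05 -2.14] [[318.5 194.1]
 [318.4 188.6]
 [396.6 226.7]] [ 429.21005584 -151.90597417  407.22756827]
```

View pics/w1.png

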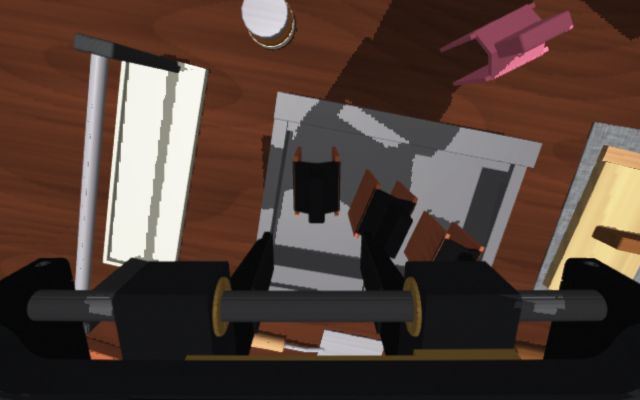

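The wrist view shows the hanger centred between the fingers: block at (317,195), fingers at x=265 and 370. The projected estimate (318,194) agrees, so I'll descend and grip.

apply_moves([
  [0.5,40,0,0,0],
  [0.5,40,0,0,0],
  [0.5,30,0,0,0],
  [0.5,15,0,0,0],
  [0.5,10,0,0,0],
  [0.5,0,0,0,0],
  [1,0,0,0,0],
  [1,0,0,0,0],
  [1,0,0,0,0],
  [1,0,0,0,0],
])

```text
t: 3.5
eef_pos: [505.4, -137.2, 115.2]
tcp_rot: [-2.042, 1.57, -0.297]
ft_force: [0.4, 0.4, -0.2]
opening: 0.218
```

```bash
python3 -c "
from h import *
plan(537,-331,270,-4.1)
c=cam('wrist','w2.png')"
```

```text
t 3.5 tcp [ 505.4 -137.2  115.2] j6 -2.14 open 0.22 F [ 0.4  0.4 -0.2] TURN 14.1 SHIFT xyz [-154.8  -45.5 -191. ] R2 rows [[0.0, -1.0, 0.07], [-0.0, 0.07, 1.0], [-1.0, -0.0, -0.0]]
```

View pics/w2.png

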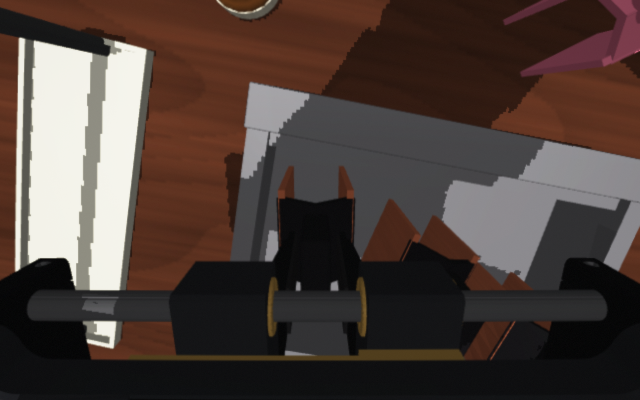

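The block sits between the fingers at (316,260). They were still closing at the last reading.

apply_moves([
  [1,0,0,0,0],
  [1,0,0,0,0],
  [1,-5,0,0,0],
  [1,-10,0,0,0],
  [1,-30,0,0,0],
  [1,-40,0,0,0],
  [1,-40,0,0,0],
  [1,-30,0,0,7.05],
  [1,0,0,0,7.05],
  [1,0,0,0,0],
])

```text
t: 4.55
eef_pos: [505.0, -137.0, 270.8]
tcp_rot: [-1.771, 1.569, -0.273]
ft_force: [0.3, -0.7, -3.8]
opening: 0.147
```

```bash
python3 -c "
from h import *
plan(607,-336,270,-4.1)"
```

```text
t 4.55 tcp [ 505.  -137.   270.8] j6 -1.89 open 0.15 F [ 0.3 -0.7 -3.8] TURN -0.1 SHIFT xyz [   1.  -115.9 -191.2] R2 rows [[0.0, -1.0, 0.07], [-0.0, 0.07, 1.0], [-1.0, -0.0, -0.0]]
```

apply_moves([
  [1,0,-8,-12,0],
  [1,0,-16,-27,0],
  [1,0,-18,-30,0],
  [1,0,-18,-30,0],
  [1,0,-18,-30,0],
  [1,0,-16,-27,0],
  [1,0,-14,-23,0],
  [1,0,-7.9,-12.2,0],
  [1,0,0,0,0],
  [1,0,0,0,0],
])

```text
t: 5.55
eef_pos: [606.8, -336.4, 268.3]
tcp_rot: [0.984, 1.568, 2.484]
ft_force: [-0.2, 0.4, -3.8]
opening: 0.149
```

```bash
python3 -c "
from h import *
plan(607,-336,270,-4.1)
c=cam('wrist','w3.png');s=cam('side')
cv2.imwrite('pics/w3s.png',np.hstack([c['img'][:,:420],s['img'][80:,240:460][:, :].repeat(1,0) if 0 else cv2.resize(s['img'][200:400,200:440],(380,400))[:400]]))
print(proj(c,[[607,-336,125],[655.9,-339.6,125],[418,-322.5,125]]), proj(s,[[655.9,-339.6,125],[418,-322.5,125]]))"
```

```text
t 5.55 tcp [ 606.8 -336.4  268.3] j6 -2.1 open 0.15 F [-0.2  0.4 -3.8] TURN 0.08 SHIFT xyz [-1.7 -0.2  0.4] R2 rows [[-0.0, -1.0, 0.07], [0.0, 0.07, 1.0], [-1.0, 0.0, 0.0]]
[[317.8 190.6]
 [317.6 240.3]
 [318.2 -48.3]] [[392.1 322.6]
 [259.4 324.5]]
```

View pics/w3s.png

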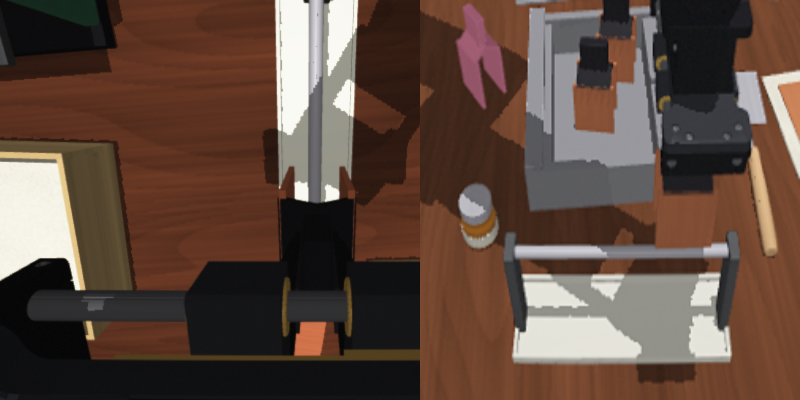

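The wrist view shows the bar at x=316, midway between the copper plates, with the side view consistent. Lowering.

apply_moves([
  [1,20,0,0,0],
  [1,30,0,0,0],
  [1,25,0,0,0],
  [1,15,0,0,0],
  [1,10,0,0,0],
  [1,3,0,0,0],
  [1,2,0,0,0],
  [1,0,0,0,0],
])

```text
t: 6.45
eef_pos: [607.4, -336.3, 165.4]
tcp_rot: [-2.015, 1.57, -0.515]
ft_force: [0.2, 0.7, -3.1]
opening: 0.146
```

apply_moves([
  [1,2,0,0,0],
  [1,1,0,0,0],
  [1,0,0,0,0],
])

```text
t: 6.75
eef_pos: [607.2, -336.2, 161.7]
tcp_rot: [-1.578, 1.571, -0.078]
ft_force: [0.3, 1.1, -3.0]
opening: 0.15
```

apply_moves([
  [1,2,0,0,0],
  [1,1,0,0,0],
  [1,0,0,0,0],
])

```text
t: 7.05
eef_pos: [607.1, -336.2, 158.3]
tcp_rot: [0.836, 1.57, 2.335]
ft_force: [-0.5, -0.1, -3.6]
opening: 0.148
```

apply_moves([
  [1,2,0,0,0],
  [1,1,0,0,0],
  [1,0,0,0,0],
])

```text
t: 7.35
eef_pos: [607.2, -336.4, 155.8]
tcp_rot: [-2.223, 1.57, -0.724]
ft_force: [-0.0, -0.7, -2.2]
opening: 0.144
```

apply_moves([
  [1,1,0,0,0],
  [1,1,0,0,0],
  [1,0,0,0,0],
])

```text
t: 7.65
eef_pos: [607.6, -337.0, 155.2]
tcp_rot: [-2.268, 1.568, -0.769]
ft_force: [-2.5, -2.3, 7.5]
opening: 0.145
```

Contact at TCP z≈155.5, so the hanger is seated. Releasing.

apply_moves([
  [0.6,0,0,0,0],
  [0.6,0,0,0,0],
  [0.6,0,0,0,0],
  [0.6,0,0,0,0],
  [0.6,-10,0,0,0],
  [0.6,-30,0,0,0],
  [0.6,-40,0,0,0],
  [0.6,0,0,0,7],
  [0.6,0,0,0,0],
])

```text
t: 8.55
eef_pos: [607.4, -336.3, 235.4]
tcp_rot: [-1.948, 1.568, -0.572]
ft_force: [-0.6, -0.0, -0.7]
opening: 0.403
```

```bash
python3 -c "
from h import *
plan(524,-62.5,240,-11)
c=cam('top')
cv2.imwrite('pics/t2.png',cv2.resize(c['img'][150:275,310:510],None,fx=4,fy=4,interpolation=cv2.INTER_CUBIC))"
```

```text
t 8.55 tcp [ 607.4 -336.3  235.4] j6 -1.98 open 0.4 F [-0.6 -0.  -0.7] TURN -0.2 SHIFT xyz [ -5.1 134.1 252.8] R2 rows [[0.0, -0.98, 0.19], [-0.0, 0.19, 0.98], [-1.0, -0.0, -0.0]]
```

View pics/t2.png

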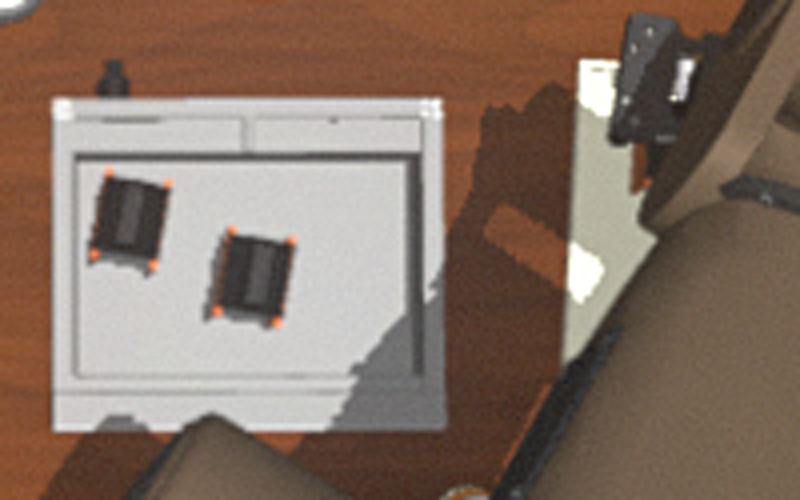

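The other two hangers are unmoved, with corners as before. On to the second one.

apply_moves([
  [0.5,0,10,18,0],
  [0.5,0,20,38,0],
  [0.5,0,24,45,0],
  [0.5,0,24,45,0],
  [0.5,0,24,45,0],
  [0.5,0,20,38,0],
  [0.5,0,12.1,23.8,0],
  [0.5,0,0,0,0],
  [0.5,0,0,0,0],
])

```text
t: 9.5
eef_pos: [525.2, -65.1, 233.4]
tcp_rot: [1.637, 1.57, 3.018]
ft_force: [-0.0, -0.8, 0.1]
opening: 0.495
```

```bash
python3 -c "
from h import *
plan(524,-62.5,114,-11)
c=cam('wrist','w4.png');print(proj(c,[[524,-62.5,135],[524,-62.5,115],[561,17.5,135]]))"
```

```text
t 9.5 tcp [525.2 -65.1 233.4] j6 -1.63 open 0.5 F [-0.  -0.8  0.1] TURN 0.09 SHIFT xyz [119.4   1.6   2.3] R2 rows [[-0.0, -0.98, 0.19], [0.0, 0.19, 0.98], [-1.0, 0.0, -0.0]]
[[320.5 202.2]
 [320.2 195.5]
 [426.6 227.4]]
```

View pics/w4.png

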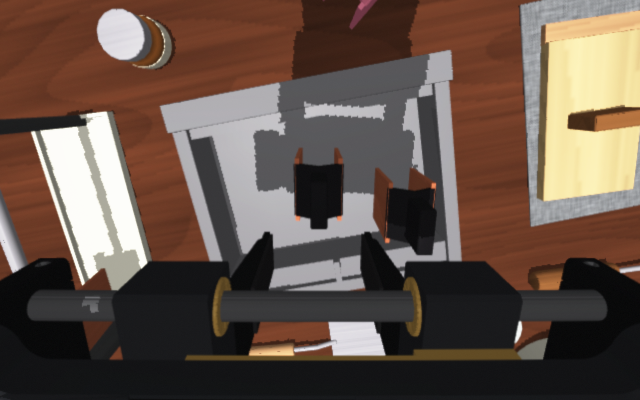

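The block is centred at (319,205) between the fingers. Descending to grip.

apply_moves([
  [0.5,30,1,1.5,0],
  [0.5,40,0,0,0],
  [0.5,30,0,0,0],
  [0.5,14,0,0,0],
  [0.5,5,0,0,0],
  [1,0,0,0,0],
  [1,0,0,0,0],
  [1,0,0,0,0],
  [1,0,0,0,0],
  [1,0,0,0,0],
])

```text
t: 10.55
eef_pos: [524.6, -63.5, 115.2]
tcp_rot: [-1.543, 1.57, -0.166]
ft_force: [0.8, 1.1, 3.4]
opening: 0.147
```

apply_moves([
  [1,0,0,0,0],
  [1,0,0,0,0],
  [1,-5,0,0,0],
  [1,-15,0,0,0],
  [1,-30,0,0,0],
  [1,-40,0,0,0],
  [1,-40,0,0,0],
  [1,-24,0,0,-6.9],
  [1,0,0,0,0],
])

```text
t: 11.45
eef_pos: [525.1, -63.6, 271.5]
tcp_rot: [-1.732, 1.566, -0.232]
ft_force: [0.8, 0.2, -4.0]
opening: 0.151
```

```bash
python3 -c "
from h import *
plan(537,-331,270,-4.1)"
```

```text
t 11.45 tcp [525.1 -63.6 271.5] j6 -1.75 open 0.15 F [ 0.8  0.2 -4. ] TURN 0.04 SHIFT xyz [   1.9  -31.  -265.8] R2 rows [[0.0, -1.0, 0.07], [-0.0, 0.07, 1.0], [-1.0, -0.01, -0.0]]
```

apply_moves([
  [1,-3,-1,-10,0],
  [1,0,-3,-25,0],
  [1,0,-4,-38,0],
  [1,0,-5,-42,0],
  [1,0,-5,-42,0],
  [1,0,-5,-42,0],
  [1,0,-4,-36,0],
  [1,0,-3,-21,0],
  [1,0,-1,-9.8,0],
  [1,0,0,0,0],
])

```text
t: 12.45
eef_pos: [535.2, -331.7, 269.7]
tcp_rot: [0.969, 1.568, 2.464]
ft_force: [0.9, 0.1, -3.0]
opening: 0.145
```

apply_moves([
  [1,20,0,0,0],
  [1,30,0,0,0],
  [1,30,0,0,0],
  [1,15,0,0,0],
  [1,10,0,0,0],
  [1,5,0,0,0],
  [1,3,0,0,0],
  [1,0,0,0,0],
])

```text
t: 13.25
eef_pos: [536.0, -330.7, 158.9]
tcp_rot: [-1.891, 1.57, -0.394]
ft_force: [0.9, 0.1, -3.7]
opening: 0.146
```

apply_moves([
  [1,2,0,0,0],
  [1,1,0,0,0],
  [1,1,0,0,0],
  [1,0,0,0,0],
])

```text
t: 13.65
eef_pos: [536.2, -331.4, 155.5]
tcp_rot: [-2.275, 1.569, -0.777]
ft_force: [-1.4, -1.8, 3.7]
opening: 0.15
```

apply_moves([
  [0.6,0,0,0,0],
  [0.6,0,0,0,0],
  [0.6,0,0,0,0],
  [0.6,0,0,0,0],
  [0.6,-10,0,0,0],
  [0.6,-30,0,0,0],
  [0.6,-40,0,0,0],
  [0.6,0,0,0,6.9],
  [0.6,0,0,0,0],
])

```text
t: 14.55
eef_pos: [536.1, -331.0, 236.3]
tcp_rot: [-1.987, 1.568, -0.612]
ft_force: [-0.4, -0.5, 0.5]
opening: 0.399
```

```bash
python3 -c "
from h import *
plan(561,17.5,235,-10.7)"
```

```text
t 14.55 tcp [ 536.1 -331.   236.3] j6 -2.03 open 0.4 F [-0.4 -0.5  0.5] TURN -0.51 SHIFT xyz [  0.8  40.2 347. ] R2 rows [[0.0, -0.98, 0.19], [-0.0, 0.19, 0.98], [-1.0, -0.0, -0.0]]
```

apply_moves([
  [0.5,0,2,15,0],
  [0.5,0,4,35,0],
  [0.5,0,5,45,0],
  [0.5,0,5,45,0],
  [0.5,0,5,45,0],
  [0.5,0,5,45,0],
  [0.5,0,5,45,0],
  [0.5,0,5,40,0],
  [0.5,0,4.2,32,0],
  [0.5,0,0,0,0],
])

```text
t: 15.55
eef_pos: [562.3, 21.5, 233.9]
tcp_rot: [1.31, 1.569, 2.693]
ft_force: [0.0, -0.4, 0.4]
opening: 0.497
```

```bash
python3 -c "
from h import *
plan(561,17.5,114,-10.7)
c=cam('wrist','w5.png');print(proj(c,[[561,17.5,135],[561,17.5,115]]))"
```

```text
t 15.55 tcp [562.3  21.5 233.9] j6 -1.46 open 0.5 F [ 0.  -0.4  0.4] TURN -0.02 SHIFT xyz [119.9   0.3  -4.2] R2 rows [[-0.0, -0.98, 0.19], [0.0, 0.19, 0.98], [-1.0, 0.0, 0.0]]
[[312.2 203.5]
 [312.5 196.8]]
```

View pics/w5.png

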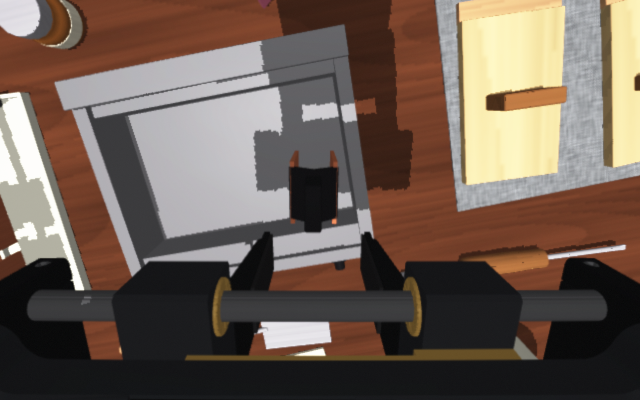

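The block is at x≈313 and the fingers' middle at 317, so I'll shift -4 along z and grip.

apply_moves([
  [0.5,30,0,-4,0],
  [0.5,40,0,0,0],
  [0.5,30,0,0,0],
  [0.5,14,0,0,0],
  [0.5,5,0,0,0],
  [1,0,0,0,0],
  [1,0,0,0,0],
  [1,0,0,0,0],
  [1,0,0,0,0],
  [1,0,0,0,0],
])

```text
t: 16.6
eef_pos: [562.6, 13.5, 116.1]
tcp_rot: [-1.302, 1.57, 0.076]
ft_force: [-2.0, -4.9, -1.6]
opening: 0.145
```

apply_moves([
  [1,0,0,0,0],
  [1,0,0,0,0],
  [1,-5,0,0,0],
  [1,-15,0,0,0],
  [1,-30,0,0,0],
  [1,-40,0,0,0],
  [1,-40,0,0,0],
  [1,-24,0,0,-6.6],
  [1,0,0,0,0],
])

```text
t: 17.5
eef_pos: [563.4, 13.4, 273.0]
tcp_rot: [-1.58, 1.565, -0.085]
ft_force: [-0.7, 0.6, -2.6]
opening: 0.147
```

```bash
python3 -c "
from h import *
plan(467,-326,270,-4.1)"
```

```text
t 17.5 tcp [563.4  13.4 273. ] j6 -1.59 open 0.15 F [-0.7  0.6 -2.6] TURN -0.26 SHIFT xyz [   2.6   71.9 -345.4] R2 rows [[0.01, -1.0, 0.07], [-0.0, 0.07, 1.0], [-1.0, -0.01, -0.0]]
```

apply_moves([
  [1,-3,6,-15,0],
  [1,0,12,-36,0],
  [1,0,14,-45,0],
  [1,0,14,-45,0],
  [1,0,12,-45,0],
  [1,0,8,-45,0],
  [1,0,6,-45,0],
  [1,0,0,-38,0],
  [1,0,0,-22,0],
  [1,0,0,-9.4,0],
])

```text
t: 18.5
eef_pos: [462.1, -327.2, 270.7]
tcp_rot: [0.987, 1.568, 2.475]
ft_force: [-0.7, 0.7, -3.8]
opening: 0.144
```

apply_moves([
  [1,0,0,0,0],
  [1,20,0,0,0],
  [1,30,0,0,0],
  [1,30,0,0,0],
  [1,15,0,0,0],
  [1,10,0,0,0],
  [1,5,0,0,0],
  [1,3,0,0,0],
  [1,0,0,0,0],
])

```text
t: 19.4
eef_pos: [463.7, -325.1, 159.9]
tcp_rot: [-1.951, 1.57, -0.459]
ft_force: [-0.2, 0.2, -2.1]
opening: 0.146
```

apply_moves([
  [1,2,0,0,0],
  [1,1,0,0,0],
  [1,1,0,0,0],
  [1,1,0,0,0],
  [1,0,0,0,0],
])

```text
t: 19.9
eef_pos: [463.9, -325.9, 155.6]
tcp_rot: [-2.372, 1.569, -0.879]
ft_force: [-3.0, -1.5, 5.1]
opening: 0.141
```

apply_moves([
  [0.6,0,0,0,0],
  [0.6,0,0,0,0],
  [0.6,0,0,0,0],
  [0.6,0,0,0,0],
  [0.6,-10,0,0,0],
  [0.6,-30,0,0,0],
  [0.6,-40,0,0,0],
  [0.6,0,0,50,0],
  [0.6,0,0,50,0],
  [0.6,0,0,50,0],
])

```text
t: 20.9
eef_pos: [475.1, -174.3, 235.5]
tcp_rot: [-1.816, 1.57, -0.325]
ft_force: [-0.5, 0.9, -0.3]
opening: 0.404
```

apply_moves([
  [0.3,0,0,50,0],
  [0.3,0,0,50,0],
  [0.3,0,0,50,0],
  [0.3,0,0,50,0],
  [0.3,0,0,50,0],
  [0.3,0,0,50,0],
  [0.3,0,0,50,0],
  [0.3,0,0,0,0],
])

```text
t: 21.7
eef_pos: [502.6, 178.0, 235.3]
tcp_rot: [-0.678, 1.569, 0.82]
ft_force: [-0.5, -0.2, -0.2]
opening: 0.697
```

```bash
python3 -c "
from h import *
import pickle
c=cam('top');s=cam('side');pickle.dump(c,open('t3.pkl','wb'))
a=cv2.resize(c['img'][150:275,310:510],None,fx=2,fy=2);b=cv2.resize(s['img'][180:400,200:440],(400,367))
d=cv2.resize(c['img'][170:280,175:295],None,fx=3,fy=3,interpolation=cv2.INTER_CUBIC)
m=np.zeros((600,800,3),np.uint8);m[:250,:400]=a;m[:367,400:]=b;m[260:590,:360]=d
cv2.imwrite('pics/t3.png',m)
plan(516.5,242,150,-2)"
```

```text
t 21.8 tcp [502.5 174.1 235. ] j6 -1.29 open 0.7 F [ 0.1 -0.6 -0.1] TURN -2.35 SHIFT xyz [ 85.  -11.6  68.3] R2 rows [[0.0, -1.0, 0.03], [-0.0, 0.03, 1.0], [-1.0, -0.0, -0.0]]
```

View pics/t3.png

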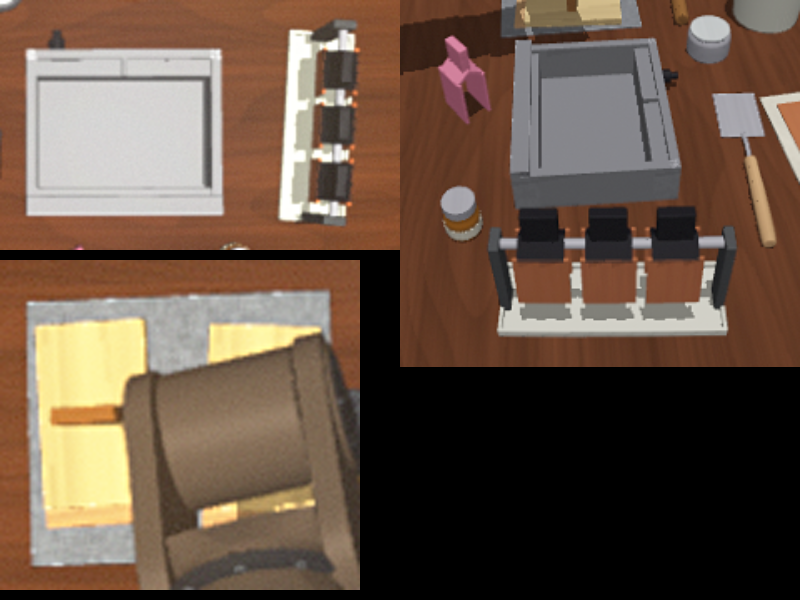

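All three hangers hang astride the bar, at side-view pixels around (540,230), (608,230) and (675,230) in the composite. The bath is empty and the boards haven't moved. Now board 2, at y≈242.

apply_moves([
  [0.2,30,-3,24,-2.3],
  [0.2,30,-4,24,0],
  [0.2,25,-4.6,20.3,0],
  [0.2,0,0,0,0],
  [0.2,0,0,0,0],
])

```text
t: 22.3
eef_pos: [518.1, 239.6, 149.9]
tcp_rot: [2.107, 1.57, -2.645]
ft_force: [-0.1, 0.1, 0.4]
opening: 0.802
```

```bash
python3 -c "
from h import *
plan(516,242,33,-2.1)
c=cam('wrist','w6.png')
import pickle;pickle.dump(c,open('w6.pkl','wb'))
a=np.radians(-2.1);R=np.array([[np.cos(a),-np.sin(a)],[np.sin(a),np.cos(a)]])
X=[np.r_[np.array([516,242])+R@q,z] for q,z in [((0,30),56),((0,-30),56),((-84,52),16),((-84,-52),16)] for q in [np.array(q)]]
print(proj(c,X))"
```

```text
t 22.3 tcp [518.1 239.6 149.9] j6 -1.21 open 0.8 F [-0.1  0.1  0.4] TURN -0.14 SHIFT xyz [116.9   2.1   2.4] R2 rows [[-0.0, -1.0, 0.04], [-0.0, 0.04, 1.0], [-1.0, 0.0, -0.0]]
[[359.5 203.1]
 [282.  203.3]
 [383.6  91. ]
 [256.9  91.4]]
```

View pics/w6.png

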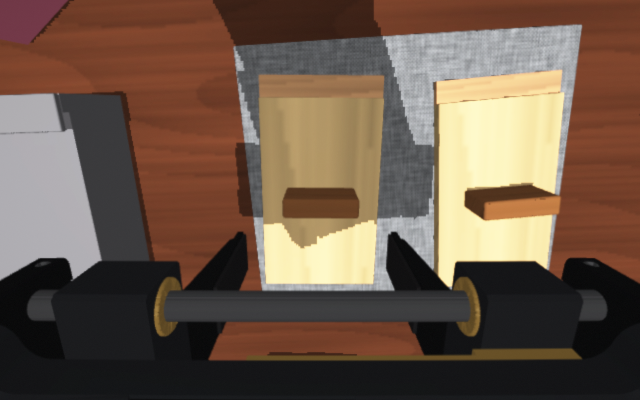

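The pull is centred at (321,205) with its top face at rows 203–217. That is about 5 mm further +x than the top-camera estimate, so I'll split the difference and grip. The +z clearance is fine.

apply_moves([
  [0.2,30,-1,2.4,0],
  [0.2,40,0,0,0],
  [0.2,30,0,0,0],
  [0.2,16,0,0,0],
  [0.2,0,0,0,0],
  [1,0,0,0,0],
  [1,0,0,0,0],
  [1,0,0,0,0],
  [1,0,0,0,0],
  [1,0,0,0,0],
])

```text
t: 23.35
eef_pos: [519.7, 243.1, 35.3]
tcp_rot: [-1.3, 1.568, 0.232]
ft_force: [0.3, -3.5, 8.1]
opening: 0.629
```

apply_moves([
  [1,-5,0,0,0],
  [1,-15,0,0,0],
  [1,-30,0,0,0],
  [1,-40,0,0,0],
  [1,-40,0,0,0],
  [1,0,0,0,0],
  [1,0,0,0,0],
])

```text
t: 24.05
eef_pos: [518.9, 243.2, 164.4]
tcp_rot: [-1.147, 1.569, 0.385]
ft_force: [0.9, -0.2, -2.6]
opening: 0.629
```

```bash
python3 -c "
from h import *
plan(555,-120,160,-0.8)
c=cam('wrist');s=cam('side')
m=np.zeros((600,640,3),np.uint8);m[:400]=c['img'];m[400:]=s['img'][60:260]
cv2.imwrite('pics/w7.png',m)"
```

```text
t 24.05 tcp [518.9 243.2 164.4] j6 -1.21 open 0.63 F [ 0.9 -0.2 -2.6] TURN -1.39 SHIFT xyz [   4.2  -41.2 -362.7] R2 rows [[0.0, -1.0, 0.01], [0.0, 0.01, 1.0], [-1.0, -0.0, 0.0]]
```

View pics/w7.png

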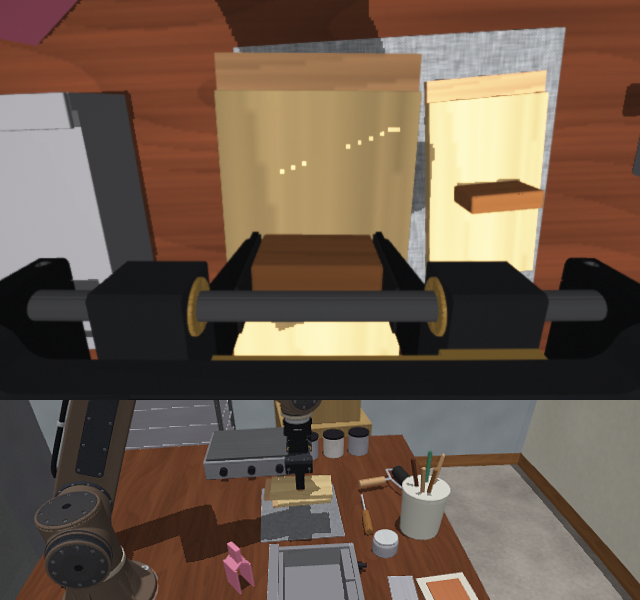

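The board is held and looks level. The tongue tip edge is at row 54 and the shoulder edge at row 91, cols 217–420.

```bash
python3 -c "
from h import *
c=cam('wrist');import pickle;pickle.dump(c,open('w7.pkl','wb'))
g=c['img'].astype(int)
print([tuple(g[r,320]) for r in range(48,58)]); print([tuple(g[r,320]) for r in range(86,97,1)])
for u in (217,318,420): print(atz(c,(u,91),145.5))
for u in (215,318,421): print(atz(c,(u,54),139.5))
plan(0,0,0,-2.1)"
```

```text
[(np.int64(100), np.int64(97), np.int64(95)), (np.int64(100), np.int64(98), np.int64(96)), (np.int64(93), np.int64(91), np.int64(89)), (np.int64(95), np.int64(93), np.int64(92)), (np.int64(97), np.int64(101), np.int64(108)), (np.int64(80), np.int64(111), np.int64(147)), (np.int64(78), np.int64(113), np.int64(153)), (np.int64(78), np.int64(112), np.int64(152)), (np.int64(78), np.int64(113), np.int64(153)), (np.int64(78), np.int64(113), np.int64(152))]
[(np.int64(80), np.int64(117), np.int64(157)), (np.int64(80), np.int64(116), np.int64(156)), (np.int64(79), np.int64(115), np.int64(155)), (np.int64(81), np.int64(118), np.int64(155)), (np.int64(87), np.int64(127), np.int64(160)), (np.int64(99), np.int64(145), np.int64(174)), (np.int64(101), np.int64(149), np.int64(176)), (np.int64(102), np.int64(150), np.int64(178)), (np.int64(103), np.int64(150), np.int64(178)), (np.int64(102), np.int64(150), np.int64(178)), (np.int64(103), np.int64(150), np.int64(178))]
[433.8 196.3 145.5]
[435.8 246.1 145.5]
[437.7 296.3 145.5]
[416.  195.7 139.5]
[418.  246.8 139.5]
[419.9 297.8 139.5]
t 24.2 tcp [518.3 243.  162.3] j6 -1.21 open 0.63 F [-0.2 -0.7 -3.4] TURN -0.09 SHIFT xyz [ 163.7  508.7 -261.7] R2 rows [[-0.0, -1.0, 0.04], [-0.0, 0.04, 1.0], [-1.0, 0.0, -0.0]]
```

apply_moves([
  [1,0,0,-10,-1.4],
  [1,0,-3,-25,0],
  [1,0,-5,-40,0],
  [1,0,-5,-45,0],
  [1,0,-5,-45,0],
  [1,0,-5,-45,0],
  [1,0,-5,-45,0],
  [1,0,-4,-45,0],
  [1,0,-3,-35,0],
  [1,0,-1.5,-19,0],
])

```text
t: 25.2
eef_pos: [550.0, -114.0, 162.2]
tcp_rot: [1.339, 1.569, 2.893]
ft_force: [1.2, 0.1, -3.0]
opening: 0.63
```

apply_moves([
  [1,0,-1,-9,0],
  [1,15,0,0,0],
  [1,15,0,0,0],
  [1,0,0,0,0],
  [1,0,0,0,0],
])

```text
t: 25.7
eef_pos: [551.2, -119.6, 133.3]
tcp_rot: [1.133, 1.569, 2.691]
ft_force: [0.6, 0.3, -3.7]
opening: 0.628
```

```bash
python3 -c "
from h import *
c=cam('wrist','w8.png');import pickle;pickle.dump(c,open('w8.pkl','wb'))
plan(551,-120,130,-0.8)
print('lip line pred',proj(c,[[446.5,-65,79],[445.5,-120,79],[444.6,-174,79]]),'tip',proj(c,[[450,-68,103],[449,-172,103]]))"
```

```text
t 25.75 tcp [ 551.4 -119.8  133.8] j6 -1.89 open 0.63 F [-0.7 -0.5 -2.7] TURN 0.04 SHIFT xyz [ 3.8  0.4 -0.2] R2 rows [[-0.0, -1.0, 0.01], [0.0, 0.01, 1.0], [-1.0, 0.0, 0.0]]
lip line pred [[409.6  52.3]
 [314.9  51.7]
 [221.8  51.6]] tip [[415.6  53. ]
 [213.9  53.9]]
```

View pics/w8.png

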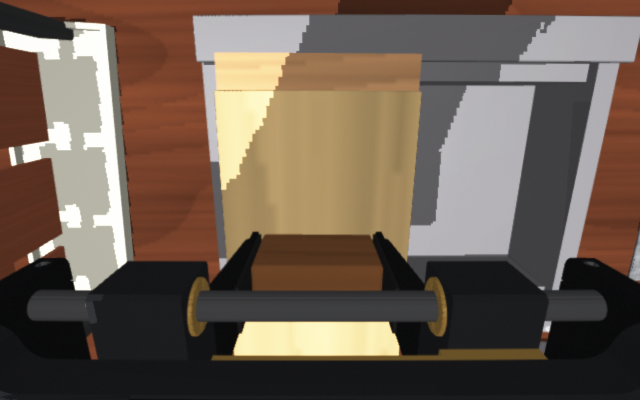

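Lip edge is at row 61 (cols 195–637) and the tongue tip at row 53. The left rim strip spans cols 203–213 at row 66. Converting both in the same camera:

```bash
python3 -c "
from h import *
import pickle;c=pickle.load(open('w8.pkl','rb'));g=c['img'].astype(int)
for col in (208,320,440,600): print(col,'lip rows',[int(g[r,col].sum()) for r in range(54,72)])
print('row66',[int(g[66,u].sum()) for u in range(196,224)]);print('row140',[int(g[140,u].sum()) for u in range(204,230)])
print('row66R',[int(g[66,u].sum()) for u in range(584,612)])
print('lip',atz(c,(440,61),79),atz(c,(600,61),79))
for z in (100,104,108): print('tip',z,atz(c,(215,53),z),atz(c,(421,53),z),'sh',atz(c,(217,91),z+6),atz(c,(420,91),z+6))
for u in (202,213,590,605): print('rim',u,atz(c,(u,66),68))
"
```

```text
208 lip rows [581, 582, 581, 581, 583, 576, 512, 371, 262, 283, 335, 562, 587, 589, 589, 589, 591, 590]
320 lip rows [341, 346, 344, 343, 344, 346, 351, 356, 357, 358, 361, 360, 359, 357, 357, 358, 356, 359]
440 lip rows [280, 280, 280, 280, 280, 272, 237, 197, 270, 290, 290, 286, 289, 290, 288, 288, 287, 288]
600 lip rows [526, 525, 527, 529, 525, 522, 485, 391, 304, 448, 512, 521, 523, 523, 524, 523, 525, 527]
row66 [227, 224, 222, 227, 231, 294, 462, 572, 584, 586, 587, 586, 587, 588, 589, 587, 591, 591, 602, 615, 615, 613, 612, 613, 613, 614, 612, 613]
row140 [224, 226, 226, 250, 405, 541, 583, 589, 590, 590, 590, 591, 591, 585, 634, 660, 666, 668, 669, 671, 672, 674, 675, 677, 678, 678]
row66R [523, 526, 526, 524, 489, 253, 192, 188, 189, 188, 188, 188, 190, 231, 381, 510, 523, 525, 523, 523, 523, 523, 523, 524, 522, 521, 523, 523]
lip [451.4 -46.9  79. ] [452.1  47.9  79. ]
tip 100 [ 448.2 -172.2  100. ] [449.7 -64.4 100. ] sh [ 467.4 -171.2  106. ] [468.9 -65.4 106. ]
tip 104 [ 448.7 -171.1  104. ] [450.2 -65.5 104. ] sh [ 467.6 -170.1  110. ] [469.  -66.5 110. ]
tip 108 [ 449.3 -170.   108. ] [450.7 -66.7 108. ] sh [ 467.7 -169.   114. ] [469.1 -67.7 114. ]
rim 202 [ 451.1 -189.8   68. ]
rim 213 [ 451.2 -183.    68. ]
rim 590 [453.8  50.8  68. ]
rim 605 [453.9  60.3  68. ]
```

In the wrist frame the tip is level with the lip edge, so I need +5 mm in x before lowering. Yaw (-0.8°) and y agree.

apply_moves([
  [1,0,-5,-1,0],
  [1,10,0,0,0],
  [1,10,0,0,0],
  [1,6,0,0,0],
  [1,0,0,0,0],
  [1,0,0,0,0],
])

```text
t: 26.35
eef_pos: [556.2, -121.3, 107.4]
tcp_rot: [1.032, 1.57, 2.589]
ft_force: [-0.3, 0.4, -3.1]
opening: 0.63
```

apply_moves([
  [1,2,0,0,0],
  [1,2,0,0,0],
  [1,0,0,0,0],
])

```text
t: 26.65
eef_pos: [556.1, -121.3, 103.5]
tcp_rot: [0.805, 1.571, 2.362]
ft_force: [0.9, 0.0, -3.0]
opening: 0.629
```

apply_moves([
  [1,2,0,0,0],
  [1,1,0,0,0],
  [1,0,0,0,0],
])

```text
t: 26.95
eef_pos: [556.2, -121.3, 100.5]
tcp_rot: [-0.089, 1.571, 1.468]
ft_force: [0.0, -0.1, -3.1]
opening: 0.628
```

apply_moves([
  [1,1,0,0,0],
  [1,1,0,0,0],
  [1,0,0,0,0],
])

```text
t: 27.25
eef_pos: [556.0, -121.4, 98.9]
tcp_rot: [2.22, 1.571, -2.506]
ft_force: [-4.7, -0.5, 4.2]
opening: 0.627
```

apply_moves([
  [1,1,0,0,0],
  [1,1,0,0,0],
  [1,0,0,0,0],
])

```text
t: 27.55
eef_pos: [555.9, -121.4, 96.8]
tcp_rot: [1.451, 1.57, 3.008]
ft_force: [-5.0, -0.2, 5.3]
opening: 0.631
```

apply_moves([
  [1,1,0,0,0],
  [1,0,0,0,0],
  [1,0,0,0,0],
])

```text
t: 27.85
eef_pos: [556.0, -121.4, 96.6]
tcp_rot: [-2.353, 1.571, -0.796]
ft_force: [-7.2, 0.5, 12.8]
opening: 0.634
```

```bash
python3 -c "
from h import *
c=cam('wrist','w9.png');import pickle;pickle.dump(c,open('w9.pkl','wb'));g=c['img'].astype(int)
plan(556,-121,90,-0.8)
for col in (250,320,390,440): print(col,[int(g[r,col].sum()) for r in range(6,100,2)])
print('lip',atz(c,(440,20),79))
"
```

```text
t 27.9 tcp [ 556.  -121.4   96.6] j6 -1.89 open 0.63 F [-8.   0.4 13.6] TURN 0.01 SHIFT xyz [ 6.6 -0.   0.4] R2 rows [[0.0, -1.0, 0.01], [-0.0, 0.01, 1.0], [-1.0, -0.0, -0.0]]
250 [548, 551, 551, 551, 553, 555, 554, 555, 556, 555, 557, 558, 559, 560, 559, 561, 557, 453, 227, 298, 344, 600, 603, 602, 604, 614, 630, 634, 638, 629, 616, 607, 601, 619, 638, 641, 631, 626, 629, 632, 639, 643, 649, 646, 680, 697, 697]
320 [277, 278, 277, 279, 279, 279, 279, 278, 278, 277, 275, 277, 278, 278, 280, 281, 277, 226, 243, 309, 310, 310, 310, 308, 307, 315, 343, 344, 347, 351, 359, 362, 357, 355, 357, 353, 342, 333, 340, 342, 350, 356, 357, 367, 420, 430, 430]
390 [274, 275, 274, 276, 276, 277, 276, 274, 275, 277, 276, 275, 277, 275, 276, 275, 277, 220, 253, 295, 296, 296, 297, 293, 294, 301, 365, 368, 365, 359, 354, 350, 347, 343, 341, 337, 330, 323, 321, 327, 356, 382, 382, 369, 379, 386, 389]
440 [274, 271, 273, 274, 272, 273, 273, 274, 274, 276, 275, 277, 274, 275, 275, 275, 274, 221, 231, 286, 285, 286, 283, 287, 286, 286, 286, 287, 283, 285, 276, 182, 176, 175, 185, 283, 288, 286, 287, 285, 286, 283, 284, 283, 284, 285, 283]
lip [442.3 -62.6  79. ]
```

```bash
python3 -c "
from h import *
import pickle;c=pickle.load(open('w9.pkl','rb'))
print('lip',atz(c,(320,40),79),'tip',atz(c,(320,57),68),'sh',atz(c,(320,93),74),'ledge edge?',atz(c,(440,66),60))"
```

```text
lip [ 450.2 -119.1   79. ] tip [ 456.4 -119.    68. ] sh [ 474.2 -119.3   74. ] ledge edge? [460.8 -54.5  60. ]
```

Tip is 6 mm clear of the lip, resting on the near ledge with the far end on the stop. I'll slide it -x.

apply_moves([
  [1,0,3,0,0],
  [1,0,3,0,0],
  [1,0,3,0,0],
  [1,0,0,0,0],
])

```text
t: 28.3
eef_pos: [548.2, -121.5, 96.4]
tcp_rot: [-1.806, 1.568, -0.249]
ft_force: [2.7, 0.1, 6.2]
opening: 0.632
```

apply_moves([
  [1,0,2,0,0],
  [1,0,2,0,0],
  [1,0,0,0,0],
])

```text
t: 28.6
eef_pos: [544.3, -121.5, 96.3]
tcp_rot: [-1.82, 1.568, -0.263]
ft_force: [3.7, -0.2, 6.6]
opening: 0.628
```

apply_moves([
  [1,0,1,0,0],
  [1,0,1,0,0],
  [1,0,0,0,0],
])

```text
t: 28.9
eef_pos: [542.0, -121.4, 96.1]
tcp_rot: [-1.822, 1.569, -0.265]
ft_force: [4.1, 0.6, 4.1]
opening: 0.625
```

apply_moves([
  [1,0,1,0,0],
  [1,0,1,0,0],
  [1,0,0,0,0],
])

```text
t: 29.2
eef_pos: [539.2, -121.1, 95.6]
tcp_rot: [-1.761, 1.571, -0.204]
ft_force: [3.6, -0.1, 3.7]
opening: 0.626
```

apply_moves([
  [1,2,0,0,0],
  [1,1,0,0,0],
  [1,0,0,0,0],
])

```text
t: 29.5
eef_pos: [539.2, -121.0, 92.4]
tcp_rot: [0.559, 1.571, 2.116]
ft_force: [4.6, -0.1, 2.6]
opening: 0.628
```

apply_moves([
  [1,1,0,0,0],
  [1,1,0,0,0],
  [1,0,0,0,0],
])

```text
t: 29.8
eef_pos: [539.4, -121.1, 91.9]
tcp_rot: [-1.754, 1.57, -0.197]
ft_force: [0.0, 1.5, 19.9]
opening: 0.632
```

```bash
python3 -c "
from h import *
c=cam('wrist','w10.png');import pickle;pickle.dump(c,open('w10.pkl','wb'));g=c['img'].astype(int)
plan(539,-121,90,-0.8)
for col in (320,440): print(col,[int(g[r,col].sum()) for r in range(6,100,2)])
"
```

```text
t 29.85 tcp [ 539.5 -121.1   91.9] j6 -1.9 open 0.63 F [-0.4  1.7 19. ] TURN 0.0 SHIFT xyz [1.9 0.5 0.1] R2 rows [[0.0, -1.0, 0.01], [-0.0, 0.01, 1.0], [-1.0, -0.0, -0.0]]
320 [233, 225, 219, 215, 211, 229, 241, 260, 279, 279, 281, 279, 281, 282, 282, 280, 279, 281, 280, 278, 280, 279, 280, 278, 280, 282, 283, 281, 280, 281, 280, 280, 280, 281, 276, 226, 327, 338, 346, 351, 352, 353, 387, 429, 431, 429, 429]
440 [124, 120, 120, 121, 117, 120, 127, 240, 277, 276, 275, 274, 277, 277, 278, 277, 277, 274, 276, 276, 277, 277, 277, 279, 279, 277, 277, 277, 279, 279, 276, 277, 278, 280, 275, 217, 283, 283, 286, 286, 286, 284, 285, 284, 286, 284, 267]
```

Firm contact at z 91.9, about 7 mm below the flat-on-stop height, with ~8 mm of tongue visible beyond the lip. So it's seated; releasing and going to board 1.

apply_moves([
  [1,-1.5,0,0,0],
  [0.2,0,0,0,0],
  [0.2,0,0,0,0],
  [0.2,0,0,0,0],
  [0.2,-10,0,0,0],
  [0.2,-40,0,0,0],
  [0.2,-40,0,0,0],
  [0.2,0,0,20,0],
  [0.2,0,0,40,0],
  [0.2,0,0,45,0],
])

```text
t: 30.85
eef_pos: [540.6, -15.7, 183.1]
tcp_rot: [-1.701, 1.57, -0.147]
ft_force: [0.1, 0.8, 0.4]
opening: 0.803
```

apply_moves([
  [0.2,0,0,50,0],
  [0.2,0,0,50,0],
  [0.2,0,0,50,0],
  [0.2,0,0,50,0],
  [0.2,0,0,50,0],
  [0.2,0,0,50,0],
  [0.2,0,0,0,0],
])

```text
t: 31.55
eef_pos: [544.1, 288.9, 182.5]
tcp_rot: [-0.535, 1.57, 1.026]
ft_force: [-0.2, -1.3, 0.9]
opening: 0.799
```

```bash
python3 -c "
from h import *
plan(522,400,150,3.3)
c=cam('wrist');s=cam('top')
m=np.zeros((600,800,3),np.uint8);m[:400,:640]=c['img'];m[400:600,:400]=cv2.resize(s['img'][160:270,300:520],(400,200),interpolation=cv2.INTER_CUBIC);m[400:600,400:800]=cv2.resize(s['img'][170:280,170:390],(400,200))
cv2.imwrite('pics/w11.png',m);import pickle;pickle.dump((c,s),open('w11.pkl','wb'))"
```

```text
t 31.55 tcp [544.1 288.9 182.5] j6 -1.18 open 0.8 F [-0.2 -1.3  0.9] TURN -3.83 SHIFT xyz [ 32.7  15.7 112.2] R2 rows [[0.0, -1.0, -0.06], [0.0, -0.06, 1.0], [-1.0, -0.0, 0.0]]
```

View pics/w11.png

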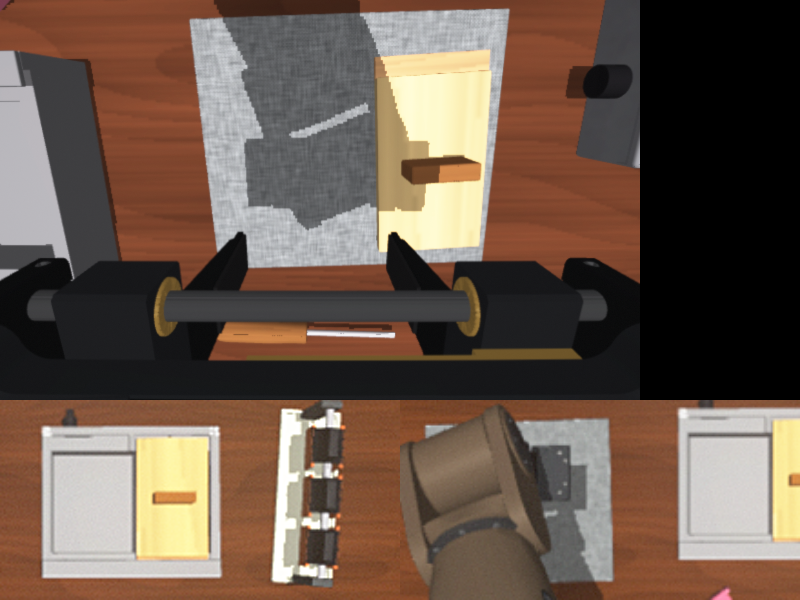

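Board 2 lies flat in the right bay. Board 1's pull in the wrist view is at cols 402–481, top face rows ~168–183. Its top-face corners are (377,76), (490,70), (378,250) and (480,246).

```bash
python3 -c "
from h import *
import pickle;c,s=pickle.load(open('w11.pkl','rb'))
w=np.array([atz(c,p,16) for p in [(378,250),(480,246),(377,76),(490,70)]]);print(w,w.mean(0))
d=w[0]+w[1]-w[2]-w[3];print('yaw',np.degrees(np.arctan2(d[1],d[0])))
d=w[3]-w[2];print('yaw2',np.degrees(np.arctan2(-d[0],d[1])))
print('pull',atz(c,(402,176),56),atz(c,(481,172),56))
w=pickle.load(open('w6.pkl','rb'))
W=np.array([atz(w,p,16) for p in [(264,291),(374,283),(260,97),(383,97)]]);print('b2 ref',W,'b1 then',[atz(w,p,16) for p in [(436,101),(562,92)]])
"
```

```text
[[614.9 351.2  16. ]
 [611.6 457.1  16. ]
 [444.4 343.5  16. ]
 [440.  445.3  16. ]] [527.725 399.275  16.   ]
yaw 3.262379467448114
yaw2 2.474898020917135
pull [528.1 361.3  56. ] [525.2 428.8  56. ]
b2 ref [[614.5 183.8  16. ]
 [609.9 290.3  16. ]
 [434.6 195.3  16. ]
 [438.6 296.6  16. ]] b1 then [array([443.5, 340.5,  16. ]), array([440. , 444.6,  16. ])]
```

Board 1 hasn't moved: pull ≈ (522,399), yaw 3°. Approaching and gripping.

```bash
python3 -c "
from h import *
plan(522,399,33,3)"
```

```text
t 31.65 tcp [544.3 284.6 182.3] j6 -1.18 open 0.79 F [-0.5 -0.5 -0. ] TURN -3.67 SHIFT xyz [149.2  16.2 115.4] R2 rows [[-0.0, -1.0, -0.05], [-0.0, -0.05, 1.0], [-1.0, 0.0, -0.0]]
```

apply_moves([
  [0.2,0,0,0,-3.7],
  [0.2,10,5,35,0],
  [0.2,20,6,40,0],
  [0.2,30,5.2,40.4,0],
  [0.2,0,0,0,0],
  [0.2,0,0,0,0],
  [0.2,0,0,0,0],
])

```text
t: 32.35
eef_pos: [523.8, 396.3, 123.5]
tcp_rot: [-1.291, 1.57, 0.329]
ft_force: [0.2, -0.0, 0.2]
opening: 0.793
```

```bash
python3 -c "
from h import *
plan(522,399,33,3)
c=cam('wrist','w12.png');g=c['img'].astype(int)
for z in(56,):print(proj(c,[[522,369,56],[522,429,56],[522,399,56]]))
for r in (200,206,212): print(r,[tuple(map(int,g[r,u])) for u in range(265,375,5)])
"
```

```text
t 32.35 tcp [523.8 396.3 123.5] j6 -1.07 open 0.79 F [ 0.2 -0.   0.2] TURN -0.19 SHIFT xyz [90.5  1.8  2.8] R2 rows [[0.0, -1.0, -0.05], [0.0, -0.05, 1.0], [-1.0, -0.0, 0.0]]
[[278.9 212.6]
 [364.6 216.6]
 [321.8 214.6]]
200 [(147, 207, 232), (149, 210, 234), (146, 206, 232), (143, 201, 229), (49, 83, 127), (49, 81, 126), (50, 81, 126), (51, 82, 127), (49, 81, 126), (49, 81, 126), (50, 82, 126), (49, 82, 125), (49, 82, 126), (50, 82, 126), (50, 83, 127), (50, 82, 126), (48, 82, 127), (48, 81, 126), (48, 82, 126), (122, 177, 212), (145, 206, 231), (143, 201, 229)]
206 [(147, 206, 233), (149, 210, 234), (148, 207, 232), (139, 196, 227), (49, 81, 125), (50, 81, 125), (49, 81, 125), (49, 80, 124), (49, 81, 125), (50, 81, 126), (49, 81, 124), (50, 82, 126), (49, 81, 126), (49, 82, 126), (50, 81, 127), (49, 81, 126), (50, 83, 127), (49, 82, 126), (50, 82, 126), (49, 82, 126), (145, 204, 231), (142, 200, 229)]
212 [(146, 206, 232), (149, 210, 234), (147, 206, 232), (77, 120, 166), (62, 105, 161), (62, 105, 161), (62, 104, 160), (61, 103, 159), (62, 104, 160), (61, 104, 160), (61, 103, 160), (62, 104, 161), (62, 105, 161), (62, 104, 161), (61, 103, 160), (62, 105, 161), (62, 105, 160), (62, 105, 161), (61, 105, 160), (62, 105, 162), (132, 189, 221), (142, 200, 229)]
```

The pull occupies cols 280–363, as predicted. Descending.

apply_moves([
  [0.2,30,0,2.8,-0.2],
  [0.2,35,0,0,0],
  [0.2,17,0,0,0],
  [0.2,7,0,0,0],
  [0.2,0,0,0,0],
  [1,0,0,0,0],
  [1,0,0,0,0],
  [1,0,0,0,0],
  [1,0,0,0,0],
  [1,0,0,0,0],
])

```text
t: 33.4
eef_pos: [523.3, 400.7, 34.7]
tcp_rot: [-1.194, 1.569, 0.431]
ft_force: [-1.3, -2.5, 7.7]
opening: 0.63
```

apply_moves([
  [1,-5,0,0,0],
  [1,-15,0,0,0],
  [1,-30,0,0,0],
  [1,-40,0,0,0],
  [1,-40,0,0,0],
  [1,0,0,0,3.8],
  [1,0,0,0,0],
])

```text
t: 34.1
eef_pos: [522.8, 400.8, 165.6]
tcp_rot: [-0.948, 1.568, 0.61]
ft_force: [-0.4, -0.2, -3.5]
opening: 0.632
```

```bash
python3 -c "
from h import *
plan(557,-2,162,-0.8)
c=cam('wrist','w13.png');g=c['img'].astype(int)
for u in(250,320,390): print([int(g[r,u].sum()) for r in range(44,100)])
print(proj(c,[[status.state()['eef_pos'][0]+1.5-84,status.state()['eef_pos'][1],145.5]]))"
```

```text
t 34.1 tcp [522.8 400.8 165.6] j6 -1.0 open 0.63 F [-0.4 -0.2 -3.5] TURN 0.05 SHIFT xyz [   3.1  -39.8 -402.3] R2 rows [[0.0, -1.0, 0.01], [0.0, 0.01, 1.0], [-1.0, -0.0, 0.0]]
[447, 450, 437, 407, 396, 393, 399, 440, 474, 451, 418, 404, 408, 429, 510, 522, 525, 526, 528, 532, 525, 522, 513, 506, 500, 496, 493, 489, 490, 503, 515, 527, 534, 535, 530, 525, 520, 518, 518, 520, 520, 522, 527, 529, 531, 535, 538, 537, 544, 545, 542, 554, 599, 611, 613, 613]
[413, 444, 452, 445, 432, 421, 414, 407, 435, 451, 436, 410, 417, 444, 501, 509, 509, 509, 509, 510, 515, 518, 525, 530, 530, 531, 529, 528, 528, 528, 528, 528, 526, 520, 515, 507, 501, 500, 502, 498, 501, 505, 510, 513, 518, 521, 522, 524, 521, 522, 526, 552, 597, 609, 611, 610]
[356, 358, 356, 359, 361, 354, 354, 347, 340, 330, 326, 326, 336, 399, 522, 535, 535, 535, 536, 537, 537, 529, 527, 524, 519, 518, 516, 512, 511, 511, 510, 510, 505, 500, 497, 490, 485, 484, 482, 479, 480, 483, 501, 521, 538, 550, 555, 554, 552, 551, 541, 527, 558, 570, 571, 570]
[[315.4  90.5]]
```

apply_moves([
  [1,0,-1,-12,0],
  [1,0,-3,-28,0],
  [1,0,-4,-42,0],
  [1,0,-4,-45,0],
  [1,0,-4,-45,0],
  [1,0,-4,-45,0],
  [1,0,-4,-45,0],
  [1,0,-4,-45,0],
  [1,0,-4,-42,0],
  [1,0,-3,-28,0],
])

```text
t: 35.15
eef_pos: [552.4, 20.0, 162.8]
tcp_rot: [1.631, 1.569, -3.094]
ft_force: [-0.0, 0.6, -2.7]
opening: 0.631
```

apply_moves([
  [1,0,-2,-17,0],
  [1,0,-1,-8.3,0],
  [1,15,0,0,0],
  [1,15,0,0,0],
  [1,0,0,0,0],
  [1,0,0,0,0],
])

```text
t: 35.75
eef_pos: [555.7, -1.9, 133.4]
tcp_rot: [1.368, 1.57, 2.927]
ft_force: [0.4, -0.3, -3.0]
opening: 0.628
```

```bash
python3 -c "
from h import *
c=cam('wrist','w14.png');g=c['img'].astype(int)
plan(555.2,-2,100,-0.8)
for u in(150,190,250,320,390): print(u,[int(g[r,u].sum()) for r in range(44,100)])
for r in (66,75,120): print(r,[int(g[r,u].sum()) for u in range(195,235,2)],[int(g[r,u].sum()) for u in range(405,455,2)])"
```

```text
t 35.8 tcp [555.9  -1.9 133.8] j6 -1.68 open 0.63 F [-0.2  0.3 -1.3] TURN 0.15 SHIFT xyz [33.8  0.7 -0.1] R2 rows [[-0.0, -1.0, 0.01], [0.0, 0.01, 1.0], [-1.0, 0.0, 0.0]]
150 [523, 524, 526, 524, 526, 527, 527, 526, 527, 526, 483, 369, 307, 494, 575, 583, 590, 595, 602, 609, 620, 626, 599, 623, 654, 662, 663, 663, 662, 663, 663, 664, 664, 664, 665, 664, 664, 664, 665, 666, 665, 665, 665, 665, 666, 665, 666, 666, 668, 667, 667, 667, 669, 669, 669, 670]
190 [529, 531, 530, 529, 529, 530, 528, 531, 533, 530, 466, 343, 405, 568, 611, 622, 632, 638, 644, 647, 645, 640, 586, 599, 628, 631, 631, 631, 631, 632, 631, 630, 631, 630, 631, 630, 631, 632, 631, 635, 633, 632, 633, 636, 635, 635, 635, 635, 637, 637, 636, 637, 637, 639, 639, 641]
250 [536, 536, 536, 536, 536, 537, 537, 538, 537, 532, 447, 288, 260, 429, 607, 621, 622, 625, 630, 631, 625, 620, 611, 607, 601, 601, 595, 571, 473, 466, 477, 488, 499, 502, 534, 605, 609, 607, 608, 607, 609, 611, 617, 617, 619, 623, 620, 576, 400, 363, 360, 366, 407, 420, 423, 423]
320 [274, 271, 275, 274, 276, 277, 277, 277, 276, 273, 234, 202, 248, 309,
[... 486 characters left out ...]
382, 381]
66 [587, 587, 590, 589, 585, 442, 416, 262, 233, 411, 614, 619, 617, 617, 617, 618, 619, 616, 618, 618] [343, 344, 344, 346, 344, 342, 345, 333, 283, 280, 280, 280, 277, 242, 106, 102, 103, 104, 105, 153, 201, 203, 206, 204, 206]
75 [650, 658, 664, 671, 677, 649, 306, 245, 232, 302, 617, 630, 629, 631, 630, 630, 629, 630, 629, 630] [328, 328, 327, 327, 326, 326, 323, 309, 282, 282, 278, 279, 278, 182, 119, 119, 119, 121, 122, 208, 217, 218, 221, 220, 214]
120 [631, 640, 648, 657, 665, 671, 676, 631, 278, 243, 523, 657, 660, 662, 664, 668, 668, 670, 671, 674] [367, 373, 380, 385, 393, 397, 402, 290, 277, 276, 273, 209, 116, 111, 117, 217, 222, 222, 225, 222, 225, 223, 226, 222, 223]
```

Tip about 5 mm clear of the lip, and the lateral clearance mirrors board 2's. Lowering.

apply_moves([
  [1,10,0,0,0.1],
  [1,10,0,0,0],
  [1,8,0,0,0],
  [1,4,0,0,0],
  [1,0,0,0,0],
  [1,0,0,0,0],
])

```text
t: 36.4
eef_pos: [556.0, -2.1, 101.5]
tcp_rot: [0.144, 1.571, 1.701]
ft_force: [-0.8, 0.0, -2.8]
opening: 0.627
```

apply_moves([
  [1,1,0,0,0],
  [1,1,0,0,0],
  [1,1,0,0,0],
  [1,0,0,0,0],
])

```text
t: 36.8
eef_pos: [555.7, -2.1, 98.8]
tcp_rot: [2.689, 1.571, -2.037]
ft_force: [-4.0, -0.5, 3.7]
opening: 0.631
```

apply_moves([
  [1,1,0,0,0],
  [1,1,0,0,0],
  [1,0,0,0,0],
])

```text
t: 37.1
eef_pos: [555.5, -2.1, 96.8]
tcp_rot: [1.38, 1.57, 2.937]
ft_force: [-5.7, 0.3, 3.5]
opening: 0.63
```

```bash
python3 -c "
from h import *
c=cam('wrist','w15.png');g=c['img'].astype(int)
plan(555.2,-2,100,-0.8)
for u in(250,320,390): print(u,[int(g[r,u].sum()) for r in range(30,104,1)])"
```

```text
t 37.15 tcp [555.5  -2.1  96.8] j6 -1.68 open 0.63 F [-6.   0.5  6. ] TURN 0.01 SHIFT xyz [-3.2  0.3  0.1] R2 rows [[-0.0, -1.0, 0.01], [0.0, 0.01, 1.0], [-1.0, 0.0, 0.0]]
250 [509, 511, 512, 510, 512, 513, 513, 512, 512, 515, 512, 514, 512, 494, 422, 283, 218, 268, 278, 278, 277, 322, 549, 572, 573, 573, 572, 573, 572, 576, 588, 609, 610, 611, 616, 618, 617, 616, 608, 600, 593, 590, 588, 584, 582, 584, 595, 606, 618, 625, 622, 616, 611, 607, 605, 606, 608, 611, 610, 583, 488, 475, 478, 482, 487, 486, 458, 391, 398, 406, 408, 409, 407, 407]
320 [263, 260, 263, 261, 262, 263, 263, 262, 262, 262, 259, 261, 261, 246, 214, 176, 205, 282, 292, 291, 291, 292, 290, 291, 290, 292, 290, 289, 289, 290, 298, 324, 329, 329, 327, 325, 325, 328, 332, 335, 340, 342, 340, 340, 339, 336, 338, 337, 337, 336, 330, 329, 321, 317, 315, 317, 319, 321, 325, 325, 329, 331, 337, 336, 336, 334, 334, 354, 394, 404, 403, 406, 405, 404]
390 [263, 264, 262, 261, 264, 261, 264, 264, 264, 264, 266, 264, 263, 242, 211, 176, 219, 270, 280, 277, 280, 280, 280, 277, 277, 278, 280, 280, 279, 280, 291, 336, 345, 347, 346, 345, 348, 344, 342, 334, 335, 331, 330, 330, 326, 323, 321, 323, 324, 320, 317, 314, 308, 306, 303, 303, 301, 303, 313, 325, 341, 353, 363, 362, 361, 359, 346, 335, 354, 363, 368, 367, 369, 366]
```

Same state as with board 2: lip row 45, tip row 60.5, about 5.5 mm clear. Sliding ~15.5 mm.

apply_moves([
  [1,0.5,0,0,0],
  [1,0,3,0,0],
  [1,0,3,0,0],
  [1,0,3,0,0],
  [1,0,2,0,0],
  [1,0,0,0,0],
])

```text
t: 37.75
eef_pos: [544.5, -1.9, 96.0]
tcp_rot: [1.283, 1.57, 2.84]
ft_force: [-1.2, 0.3, 1.8]
opening: 0.63
```

apply_moves([
  [1,0,1.5,0,0],
  [1,0,1.5,0,0],
  [1,0,1.5,0,0],
  [1,0,0,0,0],
])

```text
t: 38.15
eef_pos: [539.8, -1.8, 95.7]
tcp_rot: [1.41, 1.57, 2.967]
ft_force: [0.1, -0.4, -3.4]
opening: 0.631
```

apply_moves([
  [1,2,0,0,0],
  [1,1,0,0,0],
  [1,0,0,0,0],
])

```text
t: 38.45
eef_pos: [541.0, -1.9, 93.2]
tcp_rot: [-1.558, 1.569, -0.001]
ft_force: [2.4, 1.1, 2.6]
opening: 0.632
```

apply_moves([
  [1,1,0,0,0],
  [1,1,0,0,0],
  [1,0,0,0,0],
])

```text
t: 38.75
eef_pos: [540.9, -2.0, 91.4]
tcp_rot: [-1.653, 1.569, -0.096]
ft_force: [3.0, 0.3, 6.9]
opening: 0.634
```

```bash
python3 -c "
from h import *
c=cam('wrist','w16.png');g=c['img'].astype(int)
plan(540,-2,92,-0.8)
for u in(250,320,390): print(u,[int(g[r,u].sum()) for r in range(60,104,1)])"
```

```text
t 38.8 tcp [540.9  -2.   91.4] j6 -1.68 open 0.63 F [3.7 0.1 6.8] TURN 0.0 SHIFT xyz [-0.6  0.9 -0. ] R2 rows [[0.0, -1.0, 0.01], [-0.0, 0.01, 1.0], [-1.0, -0.0, -0.0]]
250 [274, 277, 277, 277, 278, 276, 279, 276, 294, 347, 275, 264, 261, 261, 256, 232, 222, 266, 338, 439, 591, 606, 608, 610, 609, 614, 617, 619, 622, 625, 623, 581, 405, 364, 364, 397, 408, 410, 411, 410, 408, 408, 408, 411]
320 [265, 265, 268, 263, 264, 262, 264, 262, 262, 265, 265, 265, 263, 266, 255, 227, 233, 294, 321, 318, 316, 315, 317, 319, 317, 324, 324, 326, 332, 334, 332, 332, 332, 329, 349, 391, 402, 406, 405, 408, 408, 404, 406, 405]
390 [263, 265, 264, 263, 264, 265, 264, 262, 264, 264, 267, 262, 264, 261, 249, 219, 207, 279, 307, 306, 304, 301, 303, 300, 303, 309, 323, 340, 353, 363, 364, 362, 358, 357, 355, 357, 364, 371, 371, 368, 370, 371, 369, 368]
```

About 2 mm less of the tongue is under the lip than on board 2. I'll nudge it 2 mm more and press.

apply_moves([
  [1,-0.5,1,0,0],
  [1,0,1,0,0],
  [1,0,1,0,0],
  [1,0,0,0,0],
])

```text
t: 39.2
eef_pos: [538.4, -1.8, 91.7]
tcp_rot: [-1.601, 1.568, -0.044]
ft_force: [6.7, 1.8, 1.7]
opening: 0.629
```

apply_moves([
  [1,1,0,0,0],
  [1,1,0,0,0],
  [1,0,0,0,0],
])

```text
t: 39.5
eef_pos: [538.5, -1.9, 91.3]
tcp_rot: [-1.635, 1.567, -0.078]
ft_force: [-0.0, 1.0, 22.7]
opening: 0.632
```

```bash
python3 -c "
from h import *
c=cam('wrist','w17.png');g=c['img'].astype(int)
plan(540,-2,92,-0.8)
for u in(320,390): print(u,[int(g[r,u].sum()) for r in range(60,104,1)])"
```

```text
t 39.55 tcp [538.5  -1.9  91.3] j6 -1.68 open 0.63 F [ 0.4  1.8 23.2] TURN 0.01 SHIFT xyz [-0.6 -1.5 -0.1] R2 rows [[0.0, -1.0, 0.01], [-0.0, 0.01, 1.0], [-1.0, -0.0, -0.0]]
320 [264, 263, 265, 262, 265, 266, 263, 263, 264, 265, 265, 262, 264, 265, 265, 264, 264, 264, 264, 256, 233, 224, 262, 313, 319, 324, 324, 331, 333, 335, 335, 335, 334, 334, 352, 396, 402, 407, 407, 407, 406, 405, 405, 406]
390 [265, 265, 263, 263, 262, 262, 265, 261, 264, 265, 265, 265, 264, 264, 263, 262, 267, 263, 264, 259, 227, 223, 273, 300, 303, 313, 327, 341, 353, 364, 362, 361, 357, 351, 342, 362, 367, 371, 374, 372, 371, 371, 372, 370]
```

Firm contact with the gap now 13.5 rows (≈7 mm of tongue showing, as on board 2). Releasing and retreating.

apply_moves([
  [1,-1.5,0,0,0],
  [0.2,0,0,0,0],
  [0.2,0,0,0,0],
  [0.2,0,0,0,0],
  [0.2,-10,0,0,0],
  [0.2,-40,0,0,0],
  [0.2,-45,0,0,0],
  [0.2,0,0,30,0],
  [0.2,0,0,45,0],
  [0.2,0,0,45,0],
])

```text
t: 40.55
eef_pos: [538.9, 119.1, 187.1]
tcp_rot: [-1.406, 1.57, 0.149]
ft_force: [0.9, 0.2, -0.3]
opening: 0.797
```

apply_moves([
  [0.2,0,0,50,0],
  [0.2,0,0,50,0],
  [0.2,0,0,50,0],
  [0.2,0,0,50,0],
  [0.2,0,0,40,0],
  [0.2,0,0,0,0],
  [0.2,0,0,0,0],
  [0.2,0,0,0,0],
])

```text
t: 41.35
eef_pos: [542.3, 357.2, 186.2]
tcp_rot: [2.39, 1.57, -2.337]
ft_force: [0.2, -0.4, 0.3]
opening: 0.801
```

```bash
python3 -c "
from h import *
c=cam('top');s=cam('side')
m=np.zeros((600,800,3),np.uint8);m[:350,:560]=cv2.resize(c['img'][150:275,310:510],(560,350),interpolation=cv2.INTER_CUBIC);m[350:600,:400]=cv2.resize(c['img'],(400,250));m[300:600,400:800]=cv2.resize(s['img'][170:365,210:470],(400,300),interpolation=cv2.INTER_CUBIC)
cv2.imwrite('pics/fin.png',m);print(status.state()['eef_pos'],status.state()['t'])"
```

```text
[542.63572504 356.91295786 186.3599139 ] 41.45
```

View pics/fin.png

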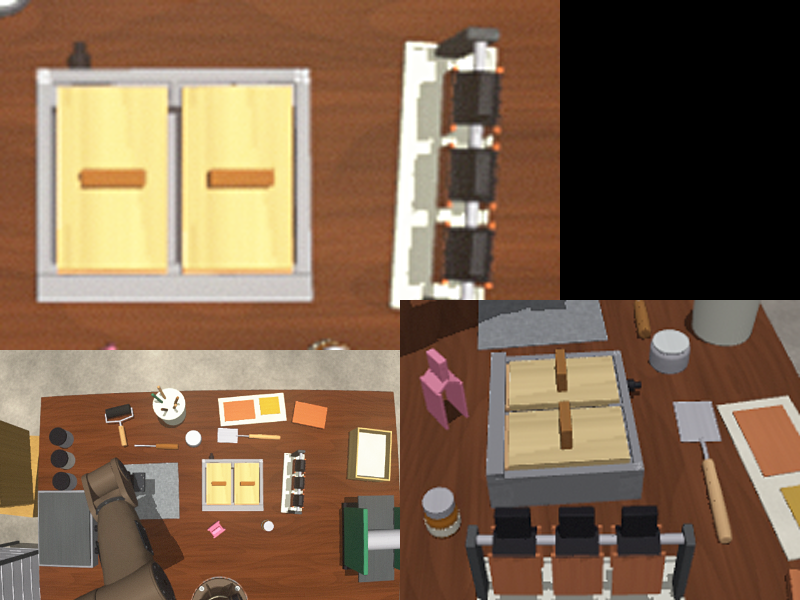

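```bash
python3 -c "
from h import *
c=cam('top');P=lambda u,v,z:atz(c,((u+.5)/2.8-.5+310,(v+.5)/2.8-.5+150),z)
for n,p,z in [('Lpull',(112.5,174),114),('Rpull',(240.5,174),114),('L edges',(55,180),74),('',(168.5,180),74),('R edges',(182,180),74),('',(295,180),74),('far edge L',(112,86),74),('far R',(240,86),74),('shoulder L',(112,269),74),('shoulder R',(240,269),74)]: print(n,P(*p,z))
g=cv2.cvtColor(c['img'],cv2.COLOR_BGR2HSV)[:,:,1][212,325:420];print(g.tolist())"
```

```text
Lpull [539.8  -1.2 114. ]
Rpull [ 538.3 -118.8  114. ]
L edges [536.6  52.9  74. ]
 [535.2 -54.5  74. ]
R edges [535.  -67.3  74. ]
 [ 533.6 -174.4   74. ]
far edge L [625.2  -2.3  74. ]
far R [ 623.6 -123.9   74. ]
shoulder L [4.518e+02 1.000e-01 7.400e+01]
shoulder R [ 450.2 -120.8   74. ]
[6, 9, 11, 10, 19, 83, 71, 99, 109, 102, 100, 104, 118, 144, 173, 174, 178, 174, 182, 176, 181, 176, 181, 175, 176, 177, 181, 177, 177, 174, 176, 175, 175, 172, 171, 179, 159, 117, 102, 95, 100, 99, 99, 107, 85, 22, 6, 18, 19, 60, 112, 99, 100, 102, 102, 104, 98, 103, 126, 151, 174, 183, 180, 177, 176, 172, 174, 178, 184, 176, 173, 175, 177, 174, 172, 172, 170, 172, 176, 177, 175, 174, 161, 114, 95, 98, 100, 101, 102, 120, 37, 5, 9, 9, 6]
```

```bash
python3 -c "
from h import *
print(env.job_done())"
```

```text
the job is handed in; nothing more can be done
None
```

The job is handed in. All three hangers came out of the bath first and now hang astride the drip-rail bar at about 70 mm spacing. Then both boards went in with their tongues under the lip and their far ends inside the stop, at about 41 s of the 210 s allowed. The report on hand-in gives no verdict.

**Boards:** I couldn't tip the tool to the suggested 10 to 15 degrees. I rested each board's far end on the stop instead, letting it pivot in the grip by about 2 to 3 degrees. I then slid the tongue under the lip until the far end dropped in.

**Last checks:**
- **Pulls:** they are at (540, -1) and (538, -119). My estimates of the seated positions are about (539, -2) and (539, -120).
- **Far edges:** they show at x ≈ 624–625, inside the stop at about 628–629.
- **Seating:** each board met firm contact about 7–8 mm lower than when its far end rested on the stop.
- **Bystanders:** by eye, the pink look-alike and the loose things look undisturbed in the top and side views. The gripper was clear of everything.

**What disagreed:** the wrist camera read about 5 mm further along +x than the top camera. For the lip fit I therefore compared positions within the wrist picture only. The left board sits close to its side rim, but within tolerance.

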